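# Set the slope for a footrest's foot cut with a dial angle gauge

## Robot

A 7-joint arm with a two-finger parallel gripper is mounted at the origin on the work surface. World frame = base frame: x ahead of the robot, y to its left, z up, the work surface at z = 0. Lengths are in m, angles in rad, forces in N, time in s.
With the tool pointing down it reaches from about 0.4 to 0.85 m from the base axis. Payload 10.4 kg.
Tool frame: the origin (TCP) lies on the centre line of the jaws, within the pads' length; the fingertips stand 8 mm ahead of it and the grasp point (between the pads) lies 11 mm behind it; z points along the fingers, y is the direction in which the jaws open and shut (so a half turn about z gives the same grasp; the last joint's range is limited). The gripper opens to 85 mm and grips with 20 to 120 N. Pads are 22 mm wide; open, the fingers measure 114 mm over their backs; the gripper's body (76 mm by 85 mm) begins 54 mm behind the grasp point. The pads swing forward as they close: fully open they stand 13 mm farther back than shut.
Start: joints at [1.304, 0.332, -0.065, 1.46, 0.022, 1.35, -0.088], TCP at [0.151, -0.607, 0.239] pointing down, gripper open.
Joint ranges: [-2.6, 2.6], [-0.5, 2.12], [-1.47, 1.34], [0.16, 2.42], [-1.27, 4.41], [0.06, 2.06], [-2.6, 2.6]. Speed limits (rad/s): [2.22, 2.22, 2.79, 2.79, 3.14, 3.14, 3.14].

## Interface

Orientations are given as a unit quaternion [x, y, z, w].
In Python, from workcell import manip gives the robot as it stands.
- The arm moves only by the tool arm_command, never from a script. Its argument "targets" is text: rows parted by semicolons, each of 6 numbers parted by spaces: the shift along the tool's x, y, z in mm, then the turn, a rotation vector about the tool's x, y, z in rad. A call has 1 to 5 rows; each row shifts and turns the commanded pose from where the row before left it, along the tool's axes as they then stand; what a row does not reach is not made up. A row lasts 1/8 s, in which the tool goes at most 62.5 mm and 10.7 degrees, less where a joint would pass 70% of its speed; a pose out of reach is approached as far as the arm can. A call is refused whole if a number of a shift passes 62.5 or a number of a turn 0.188, either way. A call with a gripper value outside its range is refused whole. "grip" is the finger opening in mm, from 0 to 85.4, set as the call begins (left out, the last holds). The fingers move at their own pace and stop on an object; "squeeze" is the grip in N (left out, the last holds). Time passes only in rows, so rows that do not move let the fingers close. It gives the time, the measured TCP pose, the force and the opening at its end, in the units of the state.
- manip.get_obs(): the state, without advancing time (a new reading comes with each control period).
- manip.camera(name): name is "side" or "top"; returns a dict with "frame" (480x640x3 uint8, red, green, blue), "vertical_fov" (degrees; the focal length in pixels is half the picture's height over the tangent of half this angle, whatever the lens; pixels are square), "cx", "cy" (the principal point, pixels), "rvec" (rotation vector, rad) and "tvec" (3), from world to camera coordinates, as OpenCV has them. Camera axes: x right, y down, z forward; pixel columns grow to the right and rows downward; lengths in m; the calibration is good to about 2 mm. A picture is of the moment at which its call begins. There is no depth.
- manip.hand_in(): hands the job in, once; it reports no verdict.
Trained networks look in a picture, given as the dict that the camera call returned (one of the last four; its "shot" number tells which), for a name from the list of things; names that differ only in an ending like _2 or _b are one class to them, and where a whole thing is asked for, a point or a joint stands for the part that bears it (a point fixed in the world has none). Each returns a list of dicts, best first, with "p" (0 to 1); they miss things now and then, are a little off and sometimes report something else, mostly with a low value. They report only what shows in the picture. A call takes as long as a camera call. They do not tell look-alikes from the thing itself.
- manip.search_frame(picture, name): "xyz" ([x, y, z] in m, in the coordinates of the camera as it stood for that picture, good to about 4 mm: the middle of the surface that is visible of it).
The state is a dict: "clock": time; "joint_pos": joint angles; "joint_velocities": joint speeds; "tau": joint torques, N m; "position": TCP position; "ee_rot": TCP orientation; "ft_force": force on the tool from outside, world axes, zero at the start; "torque": the same for the moment, N m; "grip_width": opening from 0.0 (shut) to 1.0 (fully open).
Only numpy, scipy, OpenCV 4.12 (cv2) and the standard library are available. Lean on these libraries where they do the work, as an engineer would, in place of code of your own. Each camera call takes 0.05 s, during which the arm holds its last target.

## Task

The upside-down footrest needs its rough foot marked for a sloping cut: swing its half-open leg outward until it snaps home in its end catch, then pick up the blue dial angle gauge and set its base squarely across the middle of that leg's uneven foot. Rock the gauge on the foot until its hanging pointer settles on the red mark, and finish still holding it there, resting on the foot but not pressed hard, so that the line can be scribed. Keep the gauge upright and leave everything else on the bench where it is.

Things in the scene. Friction and masses are not known exactly. Their poses are not given: they have to be found in the camera images.
- footrest: Folding footrest of pale pine, upside down, held fast by two dark steel holdfasts (76 mm high, 118 mm either side of its middle line). Seat board 200 (x) x 370 (y) x 18 mm; origin at the middle of the underside on the bench, z up. On it lie two hinged leg frames: the one at its -y half is folded flat (up to 57 mm high, y -145 to -15 mm) and stays so; the one hinged at its +y end is to be swung.
- leg_hinge (a point): Middle of the hinge line of the leg to be swung: y = +145 mm on the footrest, 38 mm above the bench; the line runs along this frame's x. The leg frame: two uprights (30 mm wide, 34 thick, 80 mm clear between them), a 16 mm dowel between them 45 mm from the hinge, and a foot rail 166 mm long (along the hinge line), 38 mm thick, 88 to 130 mm from the hinge (122 at its end's two edges).
- leg (a joint): Angle of the +y leg frame, rad: 0 = folded flat towards the footrest's middle, pi/2 = upright, growing as its foot swings over towards the +y end. Stop at 1.745 (leaning 10 degrees outward). A stiff hinge (0.17 N m) keeps it where it is left; a spring catch resists from about 1.2 to 1.5 (about 0.5 N m in all), then helps, snapping it home against the stop from about 1.6.
- foot_ridge (a point): Middle of the ridge of the foot's rough, faceted end: 130 mm from the hinge line, 3 mm towards the leg's outer face; moves with the leg. The ridge runs along the hinge line. With the leg home it is the foot's highest line, about 166 mm above the bench: the facet on its inner side is level, that on the outer (+y) side slopes down 28 degrees, so a flat base rocks on the ridge between these.
- gauge_center (a point): Dial angle gauge standing on its base: dark steel bar 34 (x) x 110 (y) x 14 mm under an blue round case 104 mm across, 28 mm thick (x), centred 64 mm up; total height 116 mm, 0.4 kg. This point: middle plane, 58 mm up. x points out of the white dial (at the start to the bench's far side within 0.5 rad), y along the base, z up. Pinch it across its thickness at the top of the case.
- gauge_base (a point): Centre of the gauge's underside (same axes).
- pointer (a joint): Angle of the gauge's freely swinging black pointer in the gauge, rad: 0 = hanging straight at the foot of the dial, positive = tip towards the gauge's +y. It hangs plumb, so it reads +a when the gauge is rocked by a with its +y end lower. It settles within about half a second.
- mark (a joint): Angle of the red mark on the bezel ring round the dial, rad, counted like the pointer (positive = towards the gauge's +y). Preset at 0.13 to 0.36; it cannot be turned from outside.
- pointer_tip (a point): Tip of the pointer, 42 mm from the dial's centre.
- mark_tip (a point): Tip of the red mark, 42 mm from the dial's centre; coincides with the pointer tip when the pointer is on the mark.
- joist_offcut_mid (a point): Bystander, leave alone: pale softwood joist offcut lying flat, 95 x 130 x 45 mm; this point is its centre.
- stud_offcut_mid (a point): Bystander, leave alone: pine stud offcut lying flat, 64 x 150 x 38 mm; this point is its centre.
- glue_mid (a point): Bystander, leave alone: upright white glue bottle with a yellow label and orange cap, 56 mm across, 170 mm tall; this point is half-way up.
- wipes_mid (a point): Bystander, leave alone: upright white and yellow canister with a blue lid, 84 mm across, 200 mm tall; this point is half-way up.
- tape_measure_mid (a point): Bystander, leave alone: yellow and black tape measure standing on edge, 34 x 72 x 66 mm; this point is its centre.
- paddle_board_mid (a point): Bystander, leave alone: flat pale wooden serving board, a disc 170 mm across with a handle reaching to 215 mm from the disc's centre along its -x, 16 mm thick; this point is the disc's centre.
- sanding_block_mid (a point): Bystander, leave alone: cork sanding block, 65 x 115 x 34 mm; this point is its centre.
Not all that is in view belongs to the job. Leave any pink look-alike of the part that bears gauge_center alone.

How it is judged:
On the way, in this order (a step that is already met when the one before it is completed fails the run):
1. the leg is swung out and home in its end catch, with the gauge not yet on it (value of joint leg above 1.7 rad and contact force between gauge and footrest below 0.1 N), for 0.3 s.
2. the gauge rests across the middle of the foot, held in the gripper, its pointer settled on the red mark (contact force between gauge and footrest above 0.3 N and height (world z) of gauge_base above 0.14 m and horizontal distance between gauge_base and foot_ridge below 0.035 m and contact force between gauge and the fingers above 1 N and angle between the x axis of gauge_center and the x axis of leg_hinge, either way round below 0.22 rad and distance between pointer_tip and mark_tip below 0.003 m and velocity of joint pointer between -0.4 and 0.4 rad/s), for 0.5 s.
At the end, for the whole second after the job is handed in: Leg home in its catch (over 1.70 rad); gauge held in the fingers, base on the foot (within 35 mm of the ridge's middle from above, contact 0.3 to 30 N, x axis within 0.22 rad of the hinge line); pointer still, tip within 3 mm (4 degrees) of the red mark (all of step 2 and value of joint leg above 1.7 rad and contact force between gauge and footrest below 30 N); the arm keeps its last pose, push and grip.
It fails at once if a bystander is knocked or shifted by more than 20 mm (distance of any of joist_offcut_mid, stud_offcut_mid, glue_mid, wipes_mid, tape_measure_mid, paddle_board_mid, sanding_block_mid from where it was at the start of the episode above 0.02 m).
It fails at once if the gauge is tipped over (more than 45 degrees) (angle between gauge_center's own z axis and vertical above 0.785 rad).
It fails at once if the gauge is pressed hard on the foot (over 60 N) (contact force between gauge and footrest above 60 N).
It also fails if it takes over 58 s, if anything falls off the work surface, if the arm or the gripper's body presses on something with over 40 N, if the wrist force passes 120 N, or if a joint passes its speed limit or range.

## Working session

There is one attempt and no reset: what is moved stays moved. The work goes in short steps, Python scripts to look and compute and a tool call to move; the robot and the scene stay as the last step left them, time stands still between calls to the robot, and variables do not carry over. Pictures are saved under pics/ and viewed, and the job is handed in when it is done.

Besides the shell and the picture viewer there is one more tool, called after ">>>" as name(argument=value, ...) on one line, values as JSON. arm_command: Moves the arm, as the interface text tells. Its arguments: {"type":"object","properties":{"targets":{"type":"string"},"grip":{"type":"number"},"squeeze":{"type":"number"}},"required":["targets"]}

```bash
mkdir -p pics; ls
cat > h.py <<'E'
import numpy as np, cv2
from scipy.spatial.transform import Rotation as R
from workcell import manip
def cam(n,save=None):
    c=manip.camera(n)
    if save: cv2.imwrite('pics/'+save,c['frame'][:,:,::-1])
    return c
def K(c):
    h=c['frame'].shape[0]; f=h/2/np.tan(np.radians(c['vertical_fov'])/2)
    return np.array([[f,0,c['cx']],[0,f,c['cy']],[0,0,1.]])
def proj(c,P):
    P=np.atleast_2d(np.array(P,float)); return cv2.projectPoints(P,np.array(c['rvec'],float),np.array(c['tvec'],float),K(c),None)[0][:,0]
def toworld(c,p):
    M=R.from_rotvec(np.array(c['rvec'],float).ravel()).as_matrix(); return M.T@(np.array(p)-np.array(c['tvec'],float).ravel())
def ray(c,uv,z):
    M=R.from_rotvec(np.array(c['rvec'],float).ravel()).as_matrix(); o=-M.T@np.array(c['tvec'],float).ravel()
    d=M.T@np.linalg.inv(K(c))@np.array([uv[0],uv[1],1.]); return o+d*(z-o[2])/d[2]
E
python3 - <<'E'
from h import *
np.set_printoptions(precision=4,suppress=True)
print(manip.get_obs())
for n in ['side','top']:
    c=cam(n,n+'0.png'); print(n,c['vertical_fov'],c['shot'], ray(c,(320,240),0))
    for k in ['footrest','leg_hinge','foot_ridge','gauge_center','gauge_base','pointer_tip','mark_tip','joist_offcut_mid','stud_offcut_mid','glue_mid','wipes_mid','tape_measure_mid','paddle_board_mid','sanding_block_mid']:
        try: r=manip.search_frame(c,k)
        except Exception as e: print(k,e); continue
        for d in r[:3]: 
            w=toworld(c,d['xyz']); print(k,round(d['p'],2),w,proj(c,w)[0])
E
```

```text
pics
{'clock': 0.0, 'joint_pos': array([ 1.3044,  0.3328, -0.0647,  1.461 ,  0.0216,  1.3499, -0.0885]), 'joint_velocities': array([ 0.001 ,  0.0015,  0.0005, -0.0007, -0.0004,  0.0008,  0.0002]), 'tau': array([ -0.0008, -62.5437,   0.0487, -39.1614,   0.0161,   0.01  ,
         0.    ]), 'position': array([ 0.1508, -0.6062,  0.2385]), 'ee_rot': array([ 0.9926,  0.1216, -0.0001, -0.0007]), 'ft_force': array([ 0.5141,  0.7923, -1.5618]), 'torque': array([-0.0126,  0.0581, -0.0379]), 'grip_width': 0.9992438190818239}
side 48.70461870921187 1 [ 0.5105 -0.0659  0.    ]
footrest 0.71 [0.5781 0.4856 0.0571] [213.7873 360.0642]
footrest 0.57 [ 0.5427 -0.0091  0.0387] [303.7569 239.8243]
leg_hinge 0.86 [ 0.5496 -0.0077  0.0408] [301.4676 239.0733]
leg_hinge 0.2 [0.5831 0.3647 0.0714] [234.5168 318.9372]
foot_ridge 0.83 [0.5614 0.014  0.1013] [294.7803 227.6499]
foot_ridge 0.16 [0.5877 0.3647 0.072 ] [232.8816 318.2947]
gauge_center 0.72 [0.5854 0.3668 0.0701] [233.3868 319.6357]
gauge_center 0.64 [0.3282 0.1965 0.0565] [349.8326 303.5057]
gauge_base 0.84 [0.5843 0.3684 0.0693] [233.5008 320.
[... 1347 characters left out ...]
098]
mark_tip 0.54 [0.7415 0.1941 0.0445] [275.9186 176.5096]
joist_offcut_mid 0.62 [0.7388 0.1926 0.0421] [276.4726 177.5359]
stud_offcut_mid 0.71 [ 0.6298 -0.4735  0.0123] [487.1826 218.4531]
stud_offcut_mid 0.6 [0.3821 0.4882 0.0365] [176.5503 289.574 ]
glue_mid 0.66 [0.6864 0.3908 0.1159] [206.2932 187.4096]
glue_mid 0.3 [ 0.5578 -0.1012  0.0186] [368.8111 238.0864]
wipes_mid 0.8 [ 0.4351 -0.4336  0.1948] [495.6864 278.7303]
tape_measure_mid 0.86 [0.5877 0.4681 0.0621] [184.1554 222.3119]
paddle_board_mid 0.67 [ 0.6307 -0.4747  0.0131] [487.6408 218.156 ]
sanding_block_mid 0.77 [ 0.325  -0.3452  0.0352] [448.2882 315.45  ]
sanding_block_mid 0.68 [0.5949 0.3349 0.0964] [225.0906 219.3529]
```

View pics/side0.png

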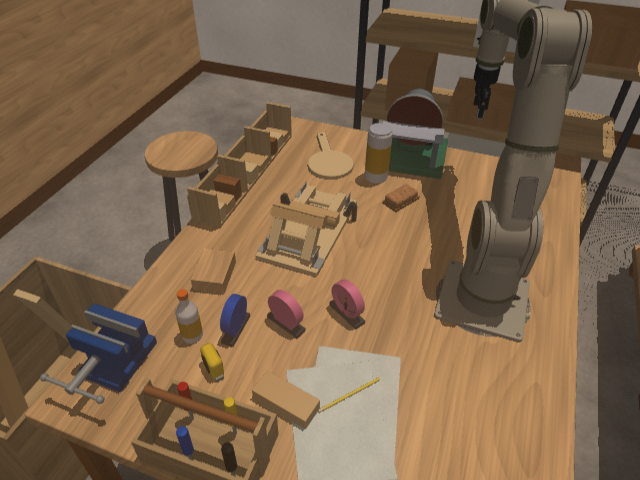

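View pics/top0.png

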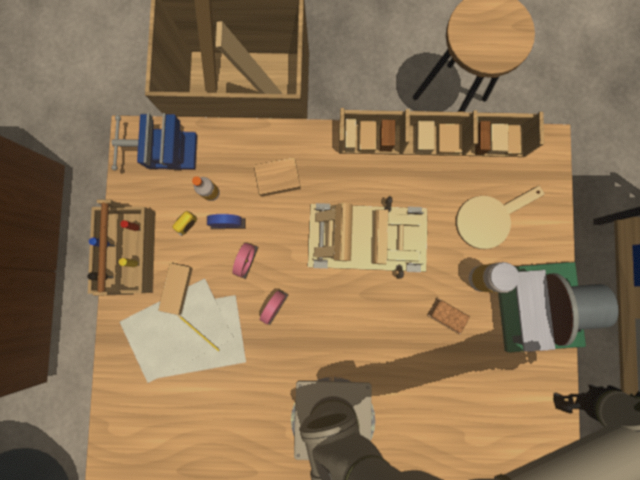

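Run:
```python
from h import *
np.set_printoptions(precision=4,suppress=True)
for n,b in [('side',(240,170,370,280)),('top',(295,190,440,290))]:
    c=cam(n); f=c['frame']; x0,y0,x1,y1=b
    s=cv2.resize(f[y0:y1,x0:x1],None,fx=5,fy=5,interpolation=cv2.INTER_CUBIC); cv2.imwrite(f'pics/{n}z.png',s[:,:,::-1])
    M=R.from_rotvec(np.array(c['rvec'],float).ravel()).as_matrix(); print(n,-M.T@np.array(c['tvec']).ravel(), M)
c=manip.camera('side');f=c['frame']
s=cv2.resize(f[270:390,170:380],None,fx=3.7,fy=3.7,interpolation=cv2.INTER_CUBIC); cv2.imwrite('pics/gz.png',s[:,:,::-1])
c=manip.camera('top');f=c['frame']
s=cv2.resize(f[160:260,160:280],None,fx=5,fy=5,interpolation=cv2.INTER_CUBIC); cv2.imwrite('pics/gtz.png',s[:,:,::-1])
```

```text
side [0.0879 1.0948 1.1367] [[-0.9291 -0.3697 -0.0084]
 [-0.2421  0.6252 -0.742 ]
 [ 0.2796 -0.6873 -0.6704]]
top [0.3952 0.0159 1.4652] [[ 0.0255 -0.9996 -0.0103]
 [-0.9947 -0.0243 -0.0999]
 [ 0.0996  0.0128 -0.9949]]
```

View pics/sidez.png

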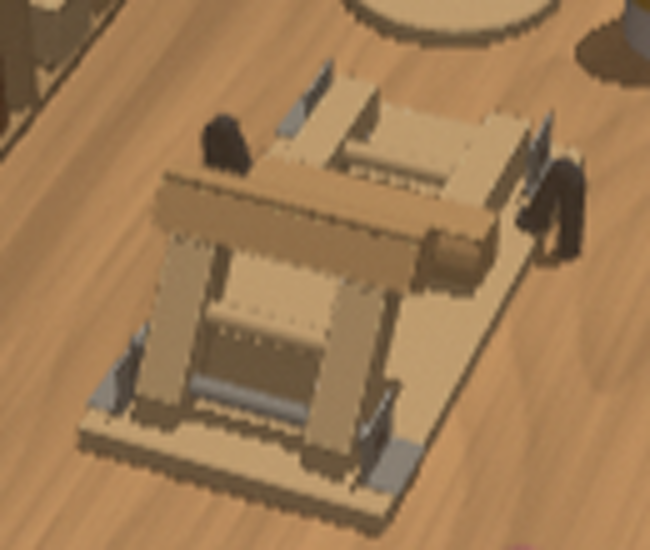

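View pics/topz.png

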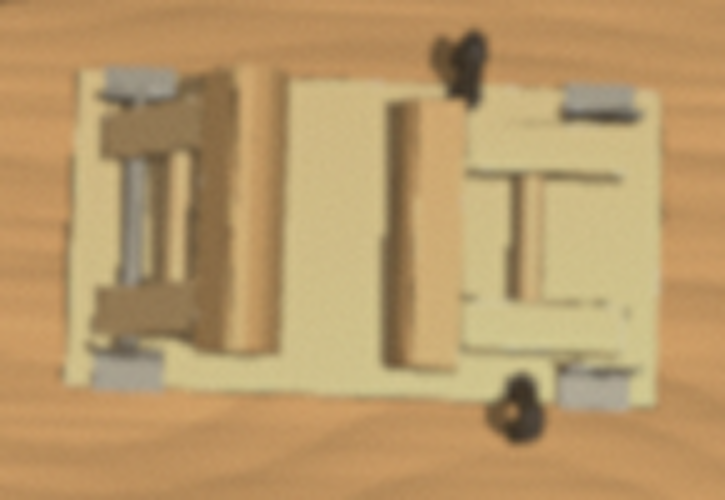

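View pics/gz.png

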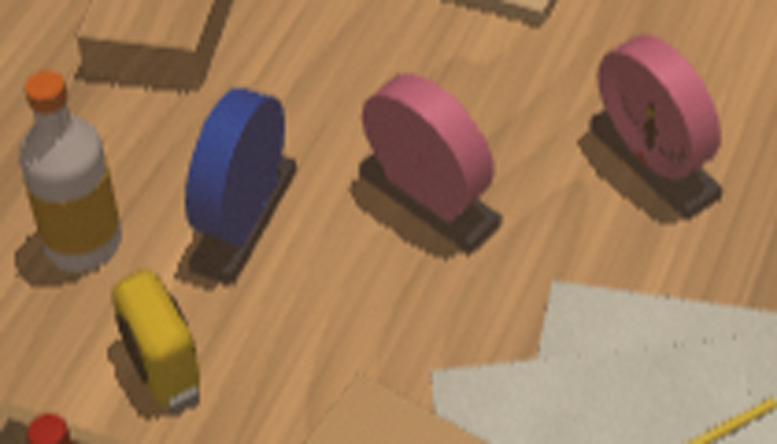

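View pics/gtz.png

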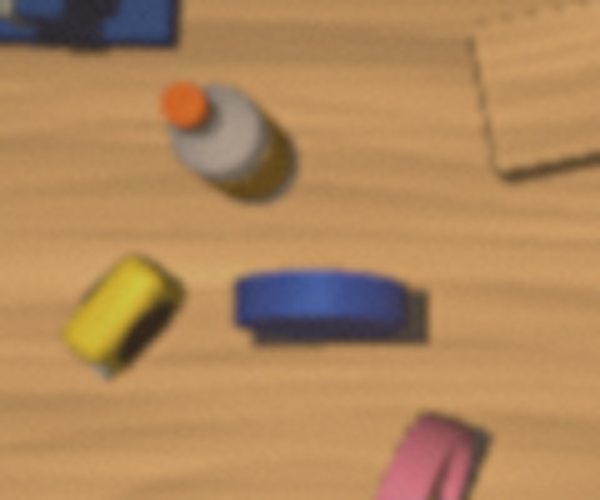

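```bash
cat > m.py <<'E'
from h import *
from scipy.optimize import least_squares
def fpose(p):  # x,y,yaw
    return np.array([p[0],p[1],0]), R.from_euler('z',p[2]).as_matrix()
def fw(p,P): o,M=fpose(p); return o+np.atleast_2d(P)@M.T
def leg(th,r,off,x): # off toward outer face
    # th=0: leg dir -y ; outer face? direction d=(0,-cos,sin); outer normal at th=pi/2 is +y -> n=(0,sin,cos)
    return np.array([x, .145-r*np.cos(th)+off*np.sin(th), .038+r*np.sin(th)+off*np.cos(th)])
E
python3 - <<'E'
from m import *
np.set_printoptions(precision=4,suppress=True)
c=cam('top')
uv=np.array([(82,70),(660,90),(655,405),(65,385)])/5+[295,190]
W=np.array([ray(c,q,0.018) for q in uv]); print(W)
# order: +x+y, +x-y, -x-y, -x+y
P=np.array([[.1,.185,.018],[.1,-.185,.018],[-.1,-.185,.018],[-.1,.185,.018]])
r=least_squares(lambda p:(proj(c,fw(p,P))-uv).ravel(),[.55,-.1,0]); print(r.x,r.cost, r.fun)
np.save('fr.npy',r.x)
cs=manip.camera('side')
# side corners: near edge
for cc,nm,b in [(cs,'side',(240,170,370,280)),(c,'top',(295,190,440,290))]:
    f=cc['frame'];x0,y0,x1,y1=b
    s=np.ascontiguousarray(cv2.resize(f[y0:y1,x0:x1],None,fx=5,fy=5,interpolation=cv2.INTER_CUBIC))
    for q in proj(cc,fw(r.x,P)): cv2.circle(s,tuple(int(v) for v in (q-[x0,y0])*5),4,(255,0,0),-1)
    for th,col in [(.9,(0,255,0)),(1.1,(0,0,255)),(1.0,(255,0,255))]:
        pts=fw(r.x,[leg(th,.13,.003,-.083),leg(th,.13,.003,.083)])
        q=(proj(cc,pts)-[x0,y0])*5; cv2.line(s,tuple(int(v) for v in q[0]),tuple(int(v) for v in q[1]),col,1)
    cv2.imwrite(f'pics/{nm}fit.png',s[:,:,::-1])
E
```

```text
[[ 0.6619  0.0819  0.018 ]
 [ 0.6577 -0.2829  0.018 ]
 [ 0.4592 -0.2805  0.018 ]
 [ 0.4624  0.0869  0.018 ]]
[ 0.5603 -0.0986 -0.012 ] 1.0063679117964093 [-1.0136 -0.2314  0.6089 -0.1182  0.6103  0.3528 -0.2192 -0.0444]
```

View pics/sidefit.png

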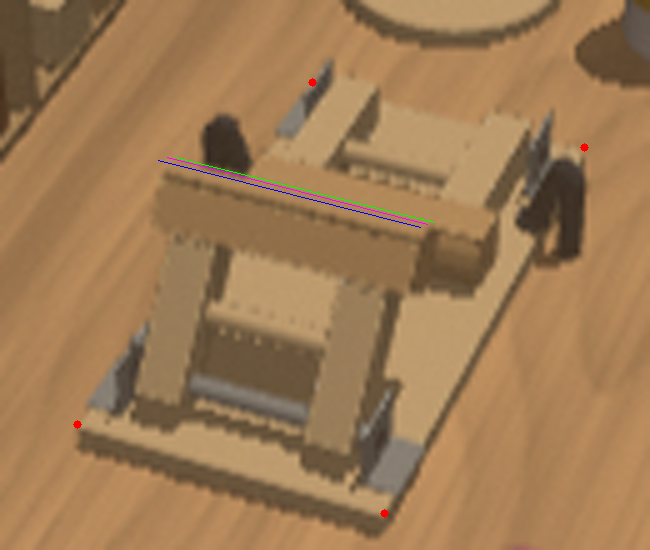

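View pics/topfit.png

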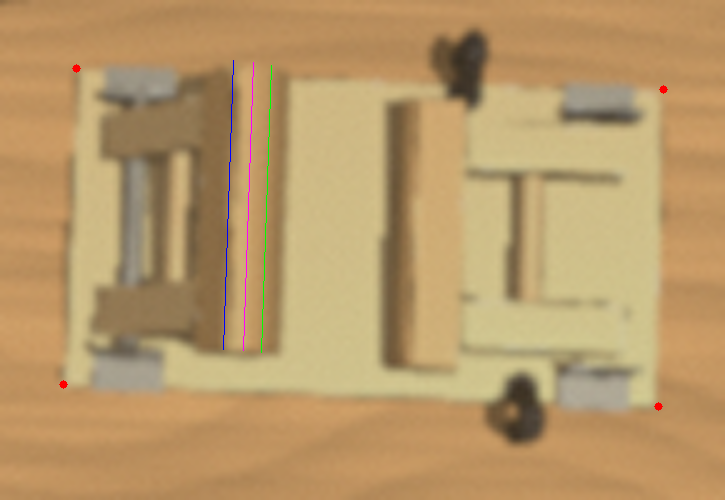

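```bash
cat > plan.py <<'E'
from m import *
np.set_printoptions(precision=4,suppress=True)
def down(xang,tilt=0.):
    """tool z down, tool x at world angle xang"""
    x=np.array([np.cos(xang),np.sin(xang),0]); z=np.array([0,0,-1.]); y=np.cross(z,x)
    M=np.stack([x,y,z],1)
    return R.from_matrix(M)
def cur():
    o=manip.get_obs(); return np.array(o['position']),R.from_quat(o['ee_rot'])
def rows(p,q,way):
    """way: list of (pos,R,n). prints rows from pose p,q"""
    p=np.array(p,float)
    for P,Q,n in way:
        p0=p.copy();q0=q; rv=(q0.inv()*Q).as_rotvec()
        out=[]
        for i in range(1,n+1):
            pt=p0+(np.array(P)-p0)*i/n; qt=q0*R.from_rotvec(rv*i/n)
            d=np.round(q.inv().apply(pt-p)*1000,1); w=np.round((q.inv()*qt).as_rotvec(),3)
            out.append(' '.join(f'{v:g}' for v in d)+' '+' '.join(f'{v:g}' for v in w))
            p=p+q.apply(d/1000); q=q*R.from_rotvec(w)
        for i in range(0,len(out),5): print('; '.join(out[i:i+5]))
        print('--',p,q.as_quat())
    return p,q
E
python3 - <<'E'
from plan import *
f=np.load('fr.npy'); p,q=cur()
yaw=np.pi/2+f[2]
s=fw(f,[[0,.02,.12]])[0]; print(s, fw(f,[[0,.1306,.12]]))
rows(p,q,[(p+[0,0,.1],q,2),([*s[:2],.34],down(yaw),15),(s,down(yaw),5)])
E
```

```text
[ 0.5606 -0.0786  0.12  ] [[0.5619 0.0319 0.12  ]]
-0 0 -50 0 0 0; -0 0 -50 0 0 0
-- [ 0.1509 -0.6065  0.3393] [0.9926 0.1216 0.     0.    ]
35 -27.6 -0 0 0 -0.088; 37.3 -24.3 -0.1 0 0 -0.087; 39.3 -21.1 -0 0 0 -0.088; 40.9 -17.5 -0.1 0 0 -0.088; 42.4 -13.8 -0 0 0 -0.087
43.3 -10.2 -0.1 0 0 -0.088; 44.2 -6.2 -0 0 0 -0.088; 44.4 -2.4 -0.1 0 0 -0.087; 44.6 1.5 -0 0 0 -0.088; 44.2 5.5 -0.1 0 0 -0.088
43.5 9.2 -0 0 0 -0.087; 42.6 13.1 -0.1 0 0 -0.088; 41.3 16.7 -0 0 0 -0.088; 39.7 20.3 -0.1 0 0 -0.087; 37.7 23.7 -0 0 0 -0.088
-- [ 0.5606 -0.0787  0.34  ] [ 0.7114  0.7028 -0.      0.    ]
0 -0 44 0 0 -0; 0 -0 44 0 0 -0; 0 -0 44 0 0 -0; 0 -0 44 0 0 -0; 0 -0 44 0 0 -0
-- [ 0.5606 -0.0787  0.12  ] [ 0.7114  0.7028 -0.      0.    ]
```

>>> arm_command(targets="0 0 -50 0 0 0; 0 0 -50 0 0 0; 35 -27.6 0 0 0 -0.088; 37.3 -24.3 0 0 0 -0.087; 39.3 -21.1 0 0 0 -0.088", grip=0, squeeze=40)

```text
clock: 2.42
position: [0.2336, -0.4997, 0.3394]
ee_rot: [0.968, 0.252, 0.0, 0.0]
ft_force: [0.4, -0.1, 0.7]
grip_width: -0.001
```

>>> arm_command(targets="40.9 -17.5 0 0 0 -0.088; 42.4 -13.8 0 0 0 -0.087; 43.3 -10.2 0 0 0 -0.088; 44.2 -6.2 0 0 0 -0.088; 44.4 -2.4 0 0 0 -0.087")

```text
clock: 3.05
position: [0.3701, -0.3237, 0.3395]
ee_rot: [0.89, 0.456, 0.0, 0.0]
ft_force: [1.0, -0.6, 0.2]
grip_width: -0.001
```

>>> arm_command(targets="44.6 1.5 0 0 0 -0.088; 44.2 5.5 0 0 0 -0.088; 43.5 9.2 0 0 0 -0.087; 42.6 13.1 0 0 0 -0.088; 41.3 16.7 0 0 0 -0.088")

```text
clock: 3.68
position: [0.5067, -0.1479, 0.3395]
ee_rot: [0.769, 0.639, 0.0, 0.0]
ft_force: [0.6, 0.2, -0.8]
grip_width: -0.0
```

>>> arm_command(targets="39.7 20.3 0 0 0 -0.087; 37.7 23.7 0 0 0 -0.088; 0 0 0 0 0 0")

```text
clock: 4.05
position: [0.5617, -0.0748, 0.339]
ee_rot: [0.709, 0.705, 0.001, -0.001]
ft_force: [0.0, -1.2, 0.7]
grip_width: -0.001
```

>>> arm_command(targets="0 0 44 0 0 0; 0 0 44 0 0 0; 0 0 44 0 0 0; 0 0 44 0 0 0; 0 0 44 0 0 0")

```text
clock: 4.68
position: [0.5603, -0.0798, 0.1181]
ee_rot: [0.712, 0.702, -0.0, 0.0]
ft_force: [0.1, -0.8, -0.7]
grip_width: -0.002
```

Run:
```python
from plan import *
c=cam('side');f=c['frame']
s=cv2.resize(f[120:290,230:400],None,fx=3.5,fy=3.5,interpolation=cv2.INTER_CUBIC); cv2.imwrite('pics/s2.png',s[:,:,::-1])
print(cur()[0])
```

```text
[ 0.5571 -0.0796  0.1123]
```

View pics/s2.png

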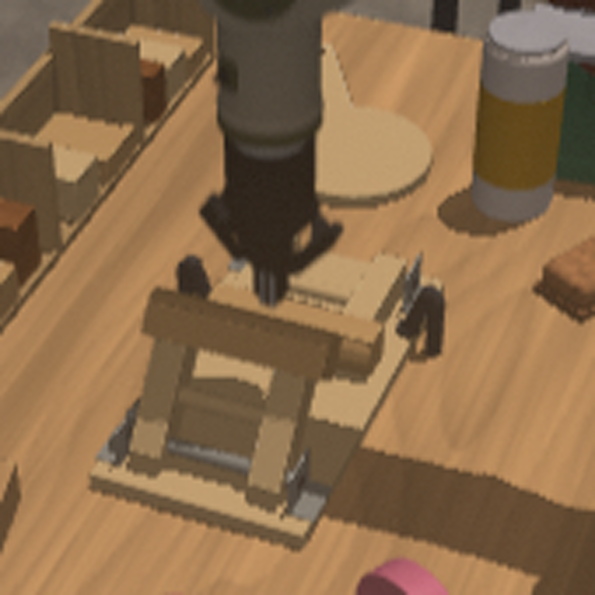

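>>> arm_command(targets="20 0 -5 0 0 0; 12 0 0 0 0 0; 12 0 0 0 0 0; 10 0 0 0 0 0; 10 0 0 0 0 0")

```text
clock: 5.35
position: [0.563, -0.0145, 0.1272]
ee_rot: [0.711, 0.703, 0.001, 0.002]
ft_force: [0.8, -7.2, 5.1]
grip_width: 0.006
```

>>> arm_command(targets="10 0 0 0 0 0; 10 0 0 0 0 0; 10 0 0 0 0 0; 8 0 0 0 0 0; 5 0 0 0 0 0")

```text
clock: 5.98
position: [0.5618, 0.0295, 0.1246]
ee_rot: [0.711, 0.703, 0.0, 0.0]
ft_force: [0.2, -2.2, 2.0]
grip_width: 0.003
```

Run:
```python
from plan import *
c=cam('side');f=c['frame']
s=cv2.resize(f[120:290,230:400],None,fx=3.5,fy=3.5,interpolation=cv2.INTER_CUBIC); cv2.imwrite('pics/s3.png',s[:,:,::-1])
o=manip.get_obs();print(o['position'],o['ft_force'],o['clock'])
```

```text
[0.5618 0.03   0.1244] [ 0.0033  0.7191 -0.6382] 6.025
```

View pics/s3.png

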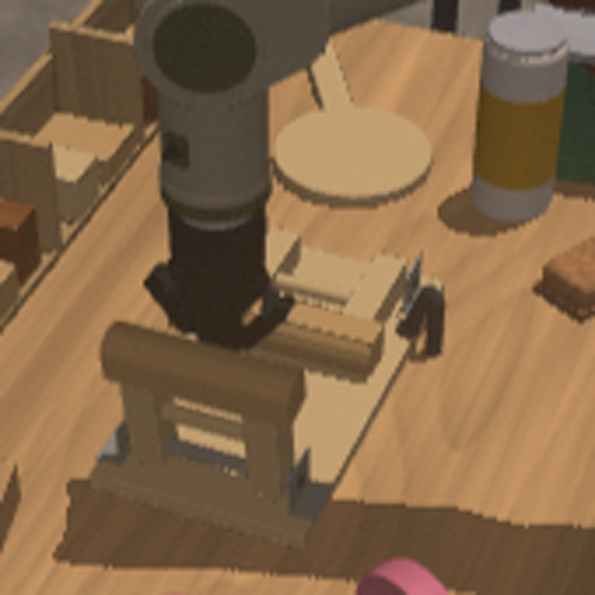

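>>> arm_command(targets="3 0 0 0 0 0; 3 0 0 0 0 0; 0 0 0 0 0 0")

```text
clock: 6.4
position: [0.5619, 0.034, 0.1242]
ee_rot: [0.711, 0.703, -0.0, 0.0]
ft_force: [-1.0, -3.6, 0.4]
grip_width: 0.0
```

>>> arm_command(targets="-30 0 0 0 0 0; -10 0 -30 0 0 0; 0 0 -60 0 0 0; 0 0 -60 0 0 0; 0 0 -30 0 0 0", grip=60)

```text
clock: 7.02
position: [0.5622, -0.005, 0.3078]
ee_rot: [0.711, 0.703, 0.002, 0.001]
ft_force: [0.9, -0.1, 0.6]
grip_width: 0.698
```

```bash
cat > g.py <<'E'
from plan import *
def gauge_pts(p):  # x,y,yaw -> base corners & case outline
    o=np.array([p[0],p[1],0]);M=R.from_euler('z',p[2]).as_matrix()
    a=np.linspace(0,2*np.pi,60)
    base=np.array([[sx*.017,sy*.055,z] for z in(0,.014) for sx,sy in((1,1),(1,-1),(-1,-1),(-1,1))])
    case=np.array([[s*.014,.052*np.cos(t),.064+.052*np.sin(t)] for s in(1,-1) for t in a])
    return o+base@M.T,o+case@M.T
E
python3 - <<'E'
from g import *
from scipy.spatial import ConvexHull
cs={n:manip.camera(n) for n in('side','top')}
masks={}
for n,c in cs.items():
    f=c['frame'].astype(int); m=((f[...,2]>f[...,0]*1.5+8)&(f[...,2]>f[...,1]*1.3+5)).astype(np.uint8)
    k,l,st,ce=cv2.connectedComponentsWithStats(m)
    uv=proj(c,[.587,.35,.07])[0]; i=min(range(1,k),key=lambda i:np.hypot(*(ce[i]-uv)) if st[i,4]>60 else 1e9)
    masks[n]=(l==i).astype(np.uint8); print(n,st[i],ce[i])
def render(c,p):
    _,case=gauge_pts(p); q=proj(c,case).astype(np.float32)
    im=np.zeros((480,640),np.uint8); cv2.fillConvexPoly(im,np.round(cv2.convexHull(q)*16).astype(np.int32),1,shift=4); return im
def cost(p):
    return sum(1-(render(c,p)&masks[n]).sum()/(render(c,p)|masks[n]).sum() for n,c in cs.items())
from scipy.optimize import minimize
best=min((minimize(cost,[.587,.35,y],method='Nelder-Mead',options=dict(initial_simplex=[[.587,.35,y],[.6,.35,y],[.587,.365,y],[.587,.35,y+.15]])) for y in(-.3,-.1,0.1,.3)),key=lambda r:r.fun)
print(best.x,best.fun); np.save('ga.npy',best.x)
for n,c in cs.items():
    uv=proj(c,[*best.x[:2],.06])[0].astype(int); x0,y0=uv-[60,50]
    s=np.ascontiguousarray(cv2.resize(c['frame'][y0:y0+100,x0:x0+120],None,fx=5,fy=5,interpolation=cv2.INTER_CUBIC))
    b,case=gauge_pts(best.x)
    for P,col in((b,(0,255,0)),(case,(255,0,0))):
        for q in (proj(c,P)-[x0,y0])*5: cv2.circle(s,tuple(int(v) for v in q),2,col,-1)
    cv2.imwrite(f'pics/ga_{n}.png',s[:,:,::-1])
c=cs['side'];f0=np.load('fr.npy');x0,y0=230,180
s=np.ascontiguousarray(cv2.resize(c['frame'][y0:y0+110,x0:x0+150],None,fx=5,fy=5,interpolation=cv2.INTER_CUBIC))
for th,col in((1.745,(0,255,0)),(1.6,(255,0,0))):
    q=(proj(c,fw(f0,[leg(th,.13,.003,-.083),leg(th,.13,.003,.083)]))-[x0,y0])*5; cv2.line(s,tuple(int(v) for v in q[0]),tuple(int(v) for v in q[1]),col,1)
cv2.imwrite('pics/leg2.png',s[:,:,::-1])
print(cur()[0],manip.get_obs()['clock'], fw(f0,[leg(1.745,.13,.003,0)]))
E
```

```text
side [221 295  21  29 291] [229.2887 307.8385]
top [208 215  31   9 247] [222.5223 219.1336]
[0.6017 0.3463 0.2473] 1.1593560537026912
[ 0.5628 -0.0049  0.308 ] 7.125 [[0.5624 0.0718 0.1655]]
```

View pics/ga_side.png

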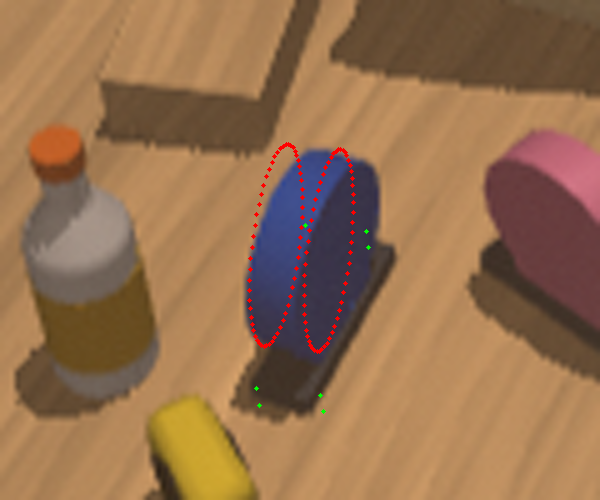

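View pics/ga_top.png

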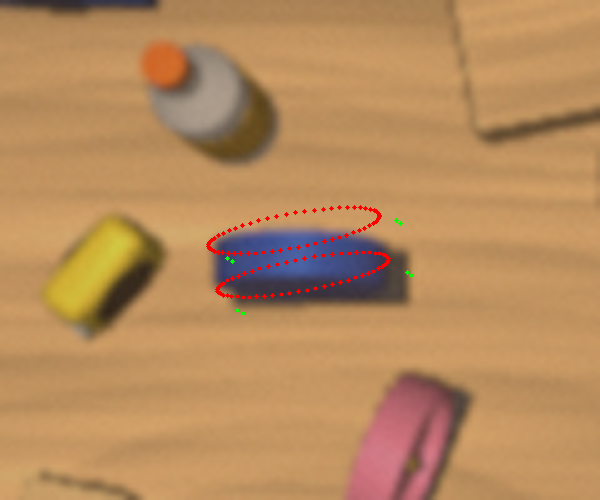

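View pics/leg2.png

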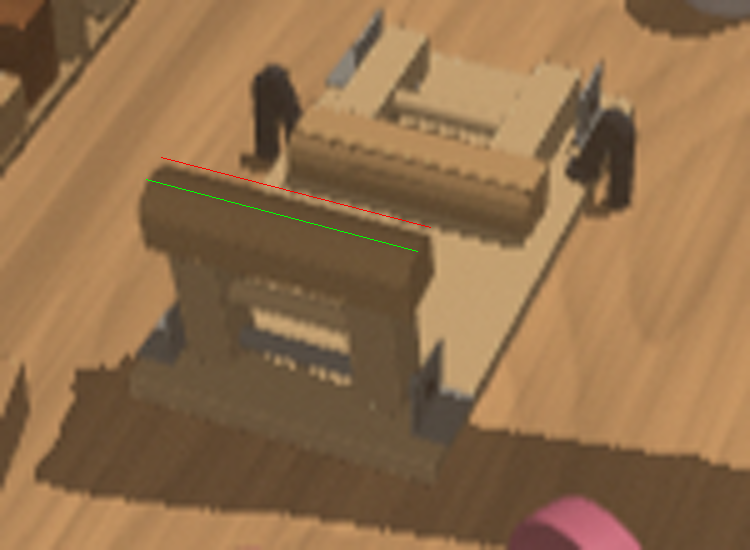

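```bash
cat > gfit.py <<'E'
from g import *
cs={n:manip.camera(n) for n in('side','top')}
masks={}
for n,c in cs.items():
    f=c['frame'].astype(int); m=((f[...,2]>f[...,0]+4)&(f[...,2]>f[...,1]+2)).astype(np.uint8)
    k,l,st,ce=cv2.connectedComponentsWithStats(m)
    uv=proj(c,[.587,.35,.07])[0]; i=min(range(1,k),key=lambda i:np.hypot(*(ce[i]-uv)) if st[i,4]>60 else 1e9)
    masks[n]=cv2.resize((l==i).astype(np.float32),None,fx=4,fy=4,interpolation=cv2.INTER_LINEAR)>.5; print(n,st[i],ce[i])
def render(c,p):
    _,case=gauge_pts(p); q=((proj(c,case)+.5)*4-.5).astype(np.float32)
    im=np.zeros((480*4,640*4),np.uint8); cv2.fillConvexPoly(im,np.round(cv2.convexHull(q)*16).astype(np.int32),1,shift=4); return im>0
def cost(p):
    t=0
    for n,c in cs.items(): r=render(c,p); t+=1-(r&masks[n]).sum()/(r|masks[n]).sum()
    return t
from scipy.optimize import minimize
best=min((minimize(cost,[.587,.35,y],method='Nelder-Mead',options=dict(maxiter=80,initial_simplex=[[.587,.35,y],[.6,.35,y],[.587,.365,y],[.587,.35,y+.15]])) for y in(-.3,-.1,0.1)),key=lambda r:r.fun)
print(best.x,best.fun); np.save('ga.npy',best.x)
for n,c in cs.items():
    uv=proj(c,[*best.x[:2],.06])[0].astype(int); x0,y0=uv-[60,50]
    s=np.ascontiguousarray(cv2.resize(c['frame'][y0:y0+100,x0:x0+120],None,fx=5,fy=5,interpolation=cv2.INTER_CUBIC))
    b,case=gauge_pts(best.x)
    for P,col in((b,(0,255,0)),(case,(255,0,0))):
        for q in (proj(c,P)+.5-[x0,y0])*5: cv2.circle(s,tuple(int(v) for v in q),2,col,-1)
    cv2.imwrite(f'pics/gb_{n}.png',s[:,:,::-1])
E
python3 gfit.py
```

```text
side [220 294  27  42 812] [233.0874 314.0493]
top [208 214  33  13 378] [223.881  220.1481]
[0.5964 0.3467 0.0588] 0.24550535140649865
```

View pics/gb_side.png

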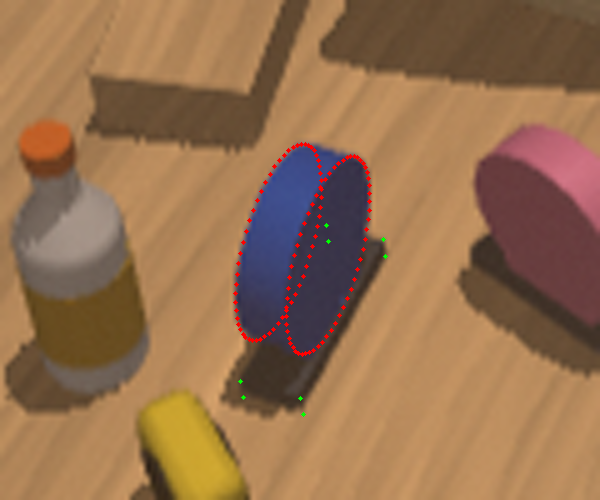

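View pics/gb_top.png

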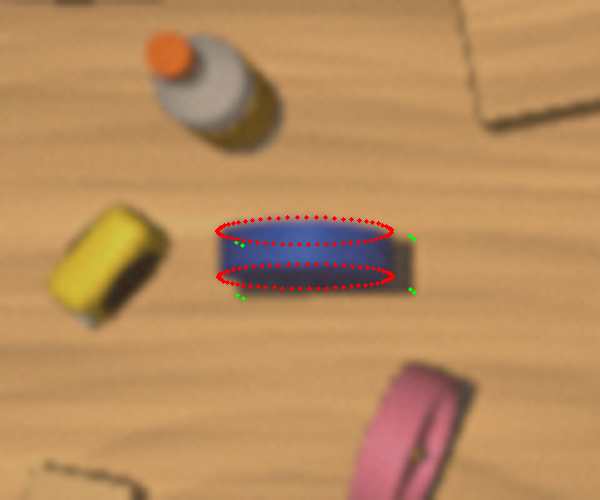

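Run:
```python
from plan import *
p,q=cur(); print(p,manip.get_obs()['joint_pos'])
Q=down(np.pi/2+.04)
rows(p,q,[([.594,.347,.25],Q,8),([.594,.347,.14],Q,3)])
```

```text
[ 0.5615 -0.0054  0.3042] [ 0.5262  0.2322 -0.706   1.5002  0.1506  1.4641 -0.1943]
44.1 3.5 6.8 0 -0 -0.006; 44.1 3.8 6.8 0 -0 -0.007; 44 4.1 6.7 0 -0 -0.006; 44 4.4 6.8 0 -0 -0.007; 44 4.7 6.8 0 -0 -0.006
44 4.9 6.8 0 -0 -0.007; 43.9 5.3 6.8 0 -0 -0.006; 43.9 5.5 6.7 0 -0 -0.007
-- [0.594 0.347 0.25 ] [0.6927 0.7212 0.0002 0.0001]
-0 -0 36.7 0 -0 0; -0 -0 36.7 0 -0 0; -0 -0 36.6 0 -0 0
-- [0.594 0.347 0.14 ] [0.6927 0.7212 0.0002 0.0001]
```

>>> arm_command(targets="44 3.6 6.8 0 0 -0.006; 44 3.8 6.8 0 0 -0.007; 44 4.1 6.8 0 0 -0.006; 44 4.4 6.8 0 0 -0.007; 44 4.7 6.8 0 0 -0.006")

```text
clock: 7.85
position: [0.5814, 0.2155, 0.2683]
ee_rot: [0.7, 0.714, -0.001, -0.001]
ft_force: [1.2, -0.1, -0.6]
grip_width: 0.705
```

>>> arm_command(targets="44 4.9 6.8 0 0 -0.007; 44 5.2 6.8 0 0 -0.006; 44 5.5 6.8 0 0 -0.007; 0 0 40 0 0 0; 0 0 30 0 0 0")

```text
clock: 8.48
position: [0.5925, 0.3472, 0.1762]
ee_rot: [0.692, 0.722, -0.002, -0.001]
ft_force: [0.2, -0.1, -0.8]
grip_width: 0.703
```

>>> arm_command(targets="0 0 10 0 0 0; 0 0 0 0 0 0")

```text
clock: 8.72
position: [0.5937, 0.3465, 0.1692]
ee_rot: [0.693, 0.721, -0.001, -0.0]
ft_force: [0.8, -0.4, 0.1]
grip_width: 0.704
```

Run:
```python
from plan import *
p,q=cur(); print(p,q.as_matrix()[:,0])
for n in('side','top'):
    c=manip.camera(n); uv=proj(c,[.594,.347,.08])[0].astype(int); x0,y0=uv-[60,50]
    s=cv2.resize(c['frame'][y0:y0+100,x0:x0+120],None,fx=5,fy=5,interpolation=cv2.INTER_CUBIC); cv2.imwrite(f'pics/gc_{n}.png',s[:,:,::-1])
```

```text
[0.5937 0.3465 0.1692] [-0.0401  0.9992 -0.0005]
```

View pics/gc_side.png

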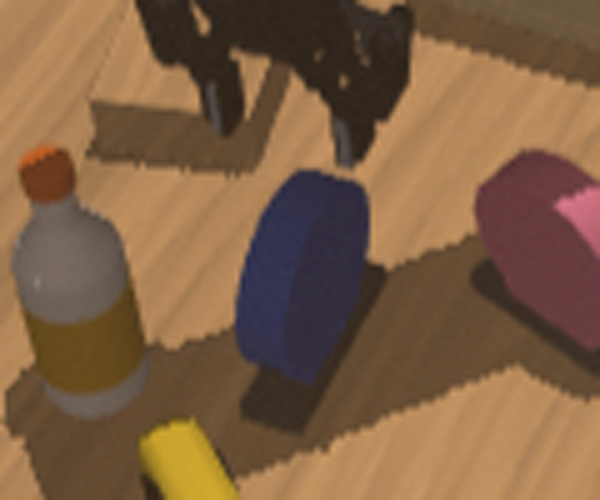

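View pics/gc_top.png

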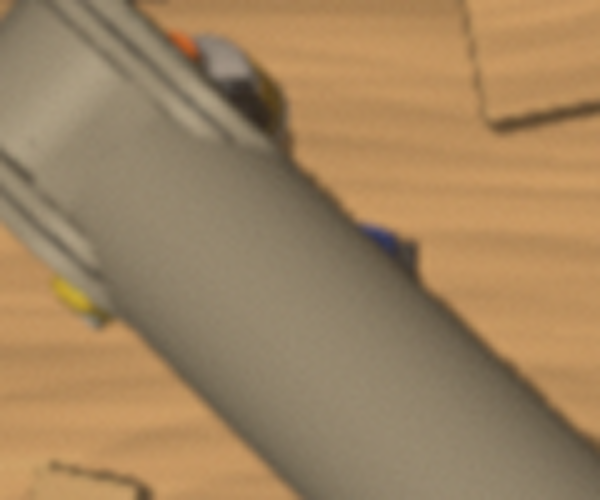

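>>> arm_command(targets="0 0 30 0 0 0; 0 0 30 0 0 0; 0 0 15 0 0 0; 0 0 8 0 0 0; 0 0 0 0 0 0")

```text
clock: 9.45
position: [0.5942, 0.3469, 0.0874]
ee_rot: [0.693, 0.721, 0.0, 0.0]
ft_force: [-0.4, 0.0, -0.3]
grip_width: 0.7
```

>>> arm_command(targets="0 0 0 0 0 0; 0 0 0 0 0 0; 0 0 0 0 0 0; 0 0 0 0 0 0", grip=0, squeeze=70)

```text
clock: 9.95
position: [0.5949, 0.347, 0.088]
ee_rot: [0.693, 0.721, 0.001, 0.0]
ft_force: [2.5, -0.1, 5.3]
grip_width: 0.317
```

Run:
```python
from plan import *
p,q=cur(); print(p,manip.get_obs()['joint_pos'],manip.get_obs()['ft_force'])
Q=down(np.pi/2+.04)
rows(p,q,[([.594,.347,.30],Q,6),([.30,.62,.48],down(np.pi/2+1.9),12)])
```

```text
[0.5949 0.347  0.088 ] [-0.1048  0.6945 -0.7293  1.4082  0.473   1.2149 -0.8423] [ 2.4885 -0.0743  5.2529]
0 -0.1 -35.3 0 -0 -0; 0.1 -0 -35.4 0.001 -0 -0; 0 -0.1 -35.3 0 -0 -0; 0 -0.2 -35.3 0 -0.001 -0; 0 -0.1 -35.4 0.001 0 -0
0 -0.1 -35.3 0 0 -0
-- [0.594 0.347 0.3  ] [ 0.693   0.721  -0.      0.0001]
23.7 -23.6 -15 -0 0 -0.155; 27.1 -19.6 -15 -0 0 -0.155; 29.7 -15.2 -15 -0 0 -0.155; 31.8 -10.5 -15 -0 0 -0.155; 33 -5.4 -15 -0 0 -0.155
33.4 -0.3 -15.1 -0 0 -0.155; 33.1 4.9 -15 -0 0 -0.155; 31.9 10 -15 -0 0 -0.155; 30 14.8 -15 -0 0 -0.155; 27.4 19.2 -15 -0 0 -0.155
24 23.2 -15 -0 0 -0.155; 20.2 26.6 -15 -0 0 -0.155
-- [0.3  0.62 0.48] [-0.1637  0.9865 -0.0001  0.0001]
```

>>> arm_command(targets="0 0 -20 0 0 0; 0 0 -35 0 0 0; 0 0 -40 0 0 0; 0 0 -50 0 0 0; 0 0 -50 0 0 0")

```text
clock: 10.58
position: [0.593, 0.3464, 0.2836]
ee_rot: [0.693, 0.721, -0.001, -0.0]
ft_force: [1.6, 0.3, -5.2]
grip_width: 0.32
```

>>> arm_command(targets="0 0 -15 0 0 0; 23.7 -23.6 -15 0 0 -0.155; 27.1 -19.6 -15 0 0 -0.155; 29.7 -15.2 -15 0 0 -0.155; 31.8 -10.5 -15 0 0 -0.155")

```text
clock: 11.2
position: [0.4946, 0.4379, 0.3557]
ee_rot: [0.437, 0.899, -0.001, -0.0]
ft_force: [-0.2, 1.0, -4.4]
grip_width: 0.312
```

>>> arm_command(targets="33 -5.4 -15 0 0 -0.155; 33.4 -0.3 -15 0 0 -0.155; 33.1 4.9 -15 0 0 -0.155; 31.9 10 -15 0 0 -0.155; 30 14.8 -15 0 0 -0.155")

```text
clock: 11.82
position: [0.3725, 0.5518, 0.4308]
ee_rot: [0.065, 0.998, -0.001, -0.0]
ft_force: [-0.9, 0.7, -4.7]
grip_width: 0.317
```

>>> arm_command(targets="27.4 19.2 -15 0 0 -0.155; 24 23.2 -15 0 0 -0.155; 20.2 26.6 -15 0 0 -0.155; 0 0 0 0 0 0; 0 0 0 0 0 0")

```text
clock: 12.45
position: [0.3001, 0.6196, 0.4756]
ee_rot: [-0.163, 0.987, -0.001, -0.0]
ft_force: [0.6, -0.5, -3.9]
grip_width: 0.318
```

Run:
```python
from plan import *
o=manip.get_obs();p,q=cur(); print(o['clock'],p,o['joint_pos'],o['ft_force'],o['grip_width'],q.as_matrix())
c=cam('side','v1.png'); uv=proj(c,p+q.apply([0,0,.02]))[0].astype(int);print(uv, c['shot']); x0,y0=np.clip(uv-[75,55],0,[490,370])
s=cv2.resize(c['frame'][y0:y0+110,x0:x0+150],None,fx=5,fy=5,interpolation=cv2.INTER_CUBIC); cv2.imwrite('pics/v1z.png',s[:,:,::-1])
for k in('pointer_tip','mark_tip','gauge_center'):
    for d in manip.search_frame(c,k)[:2]: w=toworld(c,d['xyz']);print(k,d['p'],w,proj(c,w)[0])
```

```text
12.45 [0.3001 0.6196 0.4756] [-0.7826  0.672  -1.0674  0.6554  0.6517  2.0254  0.4811] [ 0.554  -0.4737 -3.8519] 0.31766831056821265 [[-0.9465 -0.3226 -0.0002]
 [-0.3226  0.9465 -0.002 ]
 [ 0.0008 -0.0018 -1.    ]]
[295 333] 17
pointer_tip 0.42 [0.2976 0.6289 0.4361] [295.0206 346.2286]
gauge_center 0.84 [0.5058 0.2827 0.0802] [275.0978 302.1981]
gauge_center 0.6 [0.3277 0.1983 0.0589] [349.8518 303.4253]
```

View pics/v1.png

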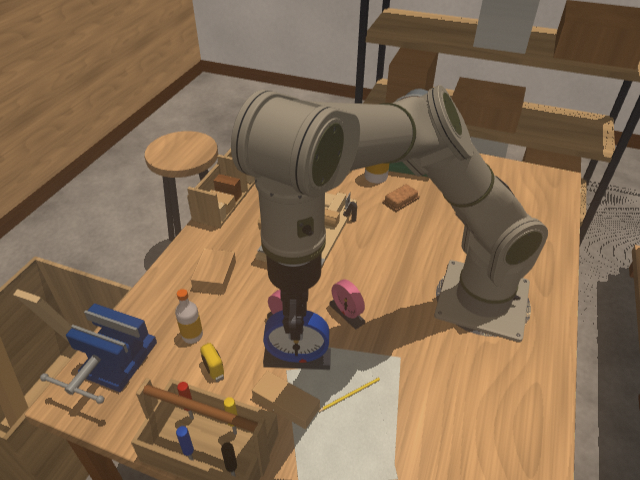

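View pics/v1z.png

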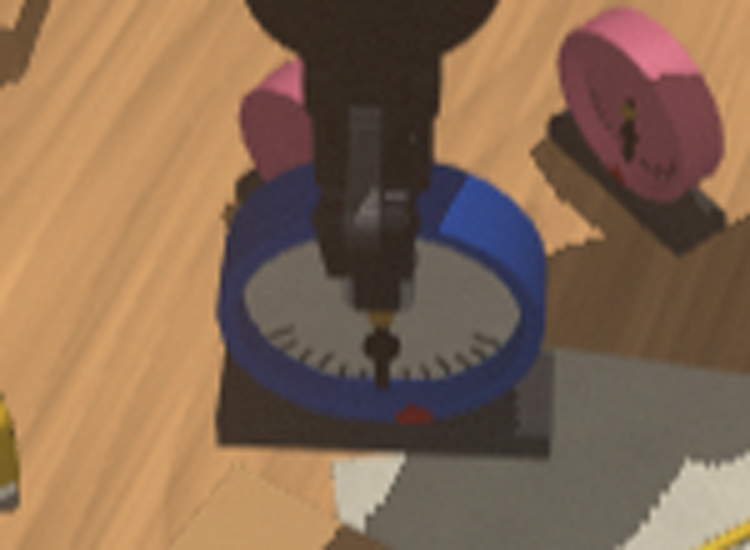

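```bash
cat > mark.py <<'E'
from plan import *
def analyse(c,tag,dz=.024):
    p,q=cur(); M=q.as_matrix()
    G=np.stack([M[:,1],M[:,0],-M[:,2]],1); C=p+M[:,2]*dz
    f=c['frame'].astype(int); uv=proj(c,C)[0].astype(int)
    m=np.zeros(f.shape[:2]); w=f[...,0]-np.maximum(f[...,1],f[...,2])
    win=np.zeros_like(m); win[uv[1]-10:uv[1]+50,uv[0]-45:uv[0]+50]=1
    red=(w>35)&(f[...,2]>.75*f[...,1])&(win>0)&(f[...,0]>1.8*f[...,1])
    ys,xs=np.nonzero(red); wt=w[red]; 
    print('red n',len(xs)); ru=np.array([(xs*wt).sum(),(ys*wt).sum()])/wt.sum(); print('red uv',ru)
    s=6;x0,y0=uv-[60,40]
    im=np.ascontiguousarray(cv2.resize(f[y0:y0+95,x0:x0+125].astype(np.uint8),None,fx=s,fy=s,interpolation=cv2.INTER_CUBIC))
    Rm=R.from_rotvec(np.array(c['rvec'],float).ravel()).as_matrix(); o=-Rm.T@np.array(c['tvec'],float).ravel()
    def loc(u,x):
        d=Rm.T@np.linalg.inv(K(c))@np.array([u[0],u[1],1.]); n=G[:,0]; t=((C+x*n-o)@n)/(d@n); l=G.T@(o+d*t-C)
        return np.hypot(l[1],l[2]),np.arctan2(l[1],-l[2])
    for x in(.008,.010,.012,.014,.016): print('x',x,'mark r,ang',loc(ru,x))
    for x,col in((.014,(0,255,0)),(.010,(255,255,0))):
        a=np.linspace(-1.2,1.2,25)
        P=np.array([C+G@np.array([x,.042*np.sin(t),-.042*np.cos(t)]) for t in a])
        for Q in (proj(c,P)+.5-[x0,y0])*s: cv2.circle(im,tuple(int(v) for v in Q),1,col,-1)
    P=proj(c,[C+G@np.array([.014,0,0]),C+G@np.array([.014,0,-.064]),C+G@np.array([.017,.055,-.064]),C+G@np.array([.017,-.055,-.064])])
    for Q in (P+.5-[x0,y0])*s: cv2.circle(im,tuple(int(v) for v in Q),3,(255,0,255),-1)
    cv2.imwrite(f'pics/{tag}.png',im[:,:,::-1]); print('org',x0,y0,'s',s)
    return loc
E
python3 - <<'E'
from mark import *
c=manip.camera('side'); loc=analyse(c,'m1')
E
```

```text
red n 17
red uv [301.6817 360.0639]
x 0.008 mark r,ang (np.float64(0.05826771532571144), np.float64(0.1730206399257061))
x 0.01 mark r,ang (np.float64(0.055435363626202744), np.float64(0.18474532663845972))
x 0.012 mark r,ang (np.float64(0.052611452403029585), np.float64(0.19773060309820897))
x 0.014 mark r,ang (np.float64(0.04979741760411753), np.float64(0.21218613909597256))
x 0.016 mark r,ang (np.float64(0.04699503344628254), np.float64(0.228369412057354))
org 235 294 s 6
```

View pics/m1.png

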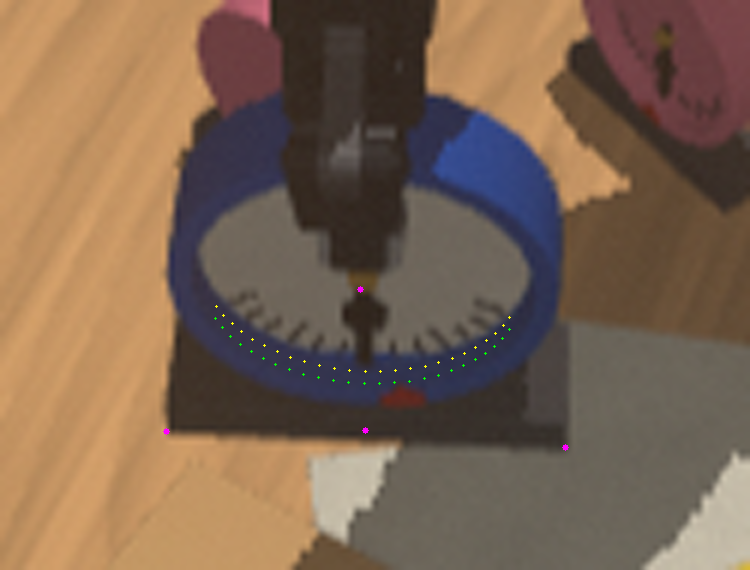

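>>> arm_command(targets="0 0 0 -0.17 0 0; 0 0 0 -0.17 0 0; 0 0 0 -0.17 0 0; 0 0 0 -0.1 0 0; 0 0 0 0 0 0")

```text
clock: 13.32
position: [0.3047, 0.6173, 0.475]
ee_rot: [-0.156, 0.949, 0.271, -0.045]
ft_force: [0.7, -0.0, -5.4]
grip_width: 0.323
```

>>> arm_command(targets="0 0 0 0 0 0; 0 0 0 0 0 0; 0 0 0 0 0 0")

```text
clock: 13.7
position: [0.2998, 0.6207, 0.4768]
ee_rot: [-0.16, 0.948, 0.272, -0.046]
ft_force: [-0.4, 0.2, -3.4]
grip_width: 0.316
```

Run:
```python
from mark import *
c=manip.camera('side'); loc=analyse(c,'m2'); p,q=cur(); print(p,q.as_matrix(),manip.get_obs()['joint_pos'])
```

```text
red n 27
red uv [301.0558 372.5174]
x 0.008 mark r,ang (np.float64(0.05046843358394339), np.float64(0.2156101469177763))
x 0.01 mark r,ang (np.float64(0.04959222541058006), np.float64(0.22128348606427922))
x 0.012 mark r,ang (np.float64(0.04871767083775065), np.float64(0.22716070981846417))
x 0.014 mark r,ang (np.float64(0.04784486054386421), np.float64(0.23325258106012356))
x 0.016 mark r,ang (np.float64(0.04697389175907162), np.float64(0.23957059955170384))
org 234 300 s 6
[0.3    0.6206 0.4767] [[-0.9445 -0.2782 -0.1747]
 [-0.3286  0.8006  0.5011]
 [ 0.0005  0.5306 -0.8476]] [-0.0784  0.509  -1.4059  1.1911  0.2136  1.3526  0.5808]
```

View pics/m2.png

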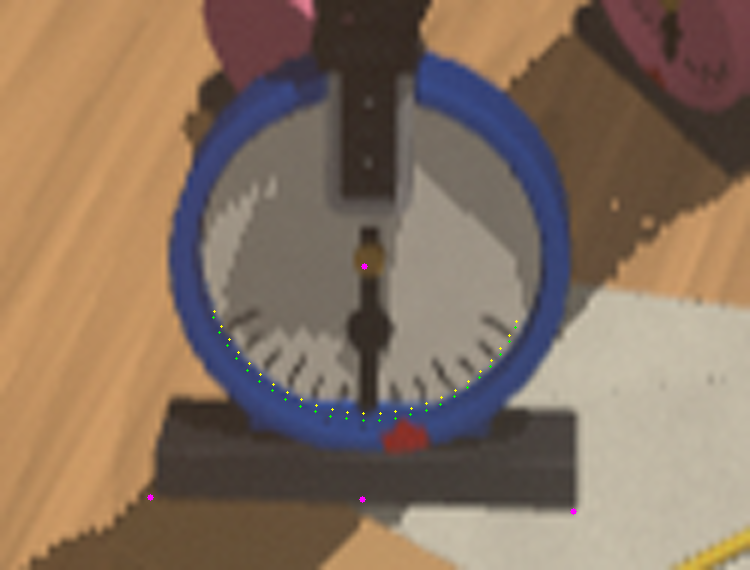

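>>> arm_command(targets="0 0 0 0.1 0 0; 0 0 0 0.15 0 0; 0 0 0 0 -0.1 0; 0 0 0 0 -0.1 0; 0 0 0 0 0 0")

```text
clock: 14.38
position: [0.298, 0.6203, 0.4773]
ee_rot: [-0.15, 0.972, 0.168, 0.072]
ft_force: [-0.2, 0.1, -4.2]
grip_width: 0.32
```

>>> arm_command(targets="0 0 0 0 0 0; 0 0 0 0 0 0; 0 0 0 0 0 0; 0 0 0 0 0 0")

```text
clock: 14.88
position: [0.3015, 0.6199, 0.4763]
ee_rot: [-0.147, 0.972, 0.168, 0.071]
ft_force: [-0.3, -0.4, -3.9]
grip_width: 0.323
```

Run:
```python
from mark import *
c=manip.camera('side'); loc=analyse(c,'m3'); p,q=cur(); print(p,q.as_matrix(),manip.get_obs()['joint_pos'])
```

```text
red n 21
red uv [292.234  368.2228]
x 0.008 mark r,ang (np.float64(0.052779252849773216), np.float64(0.22686859131230785))
x 0.01 mark r,ang (np.float64(0.0511964351074214), np.float64(0.23057988883753514))
x 0.012 mark r,ang (np.float64(0.049614367518032394), np.float64(0.23452793009013373))
x 0.014 mark r,ang (np.float64(0.048033124205054435), np.float64(0.23873597844373837))
x 0.016 mark r,ang (np.float64(0.046452789343158246), np.float64(0.24323042855597285))
org 231 297 s 6
[0.3013 0.6199 0.4764] [[-0.9464 -0.3107  0.0886]
 [-0.2628  0.8998  0.3482]
 [-0.1879  0.3062 -0.9332]] [-0.3224  0.4164 -1.2407  1.138   0.4439  1.4728  0.4542]
```

View pics/m3.png

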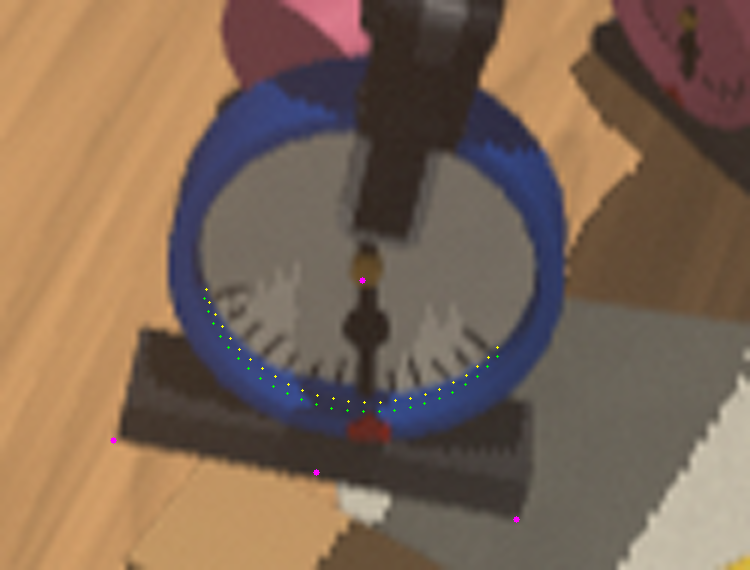

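Run:
```python
from mark import *
c=manip.camera('side'); p,q=cur(); M=q.as_matrix()
G=np.stack([M[:,1],M[:,0],-M[:,2]],1)
Rm=R.from_rotvec(np.array(c['rvec'],float).ravel()).as_matrix(); o=-Rm.T@np.array(c['tvec'],float).ravel()
v=G.T@(o-p); print(v/np.linalg.norm(v))
g=G.T@[0,0,-1]; print('tool-predicted pointer',np.arctan2(g[1],-g[2]))
f=c['frame'].astype(int); x0,y0=231,297
# dark pointer column centroid, red row centroid
for y in range(352,372):
    r=f[y,280:306]; w=r[:,0]-np.maximum(r[:,1],r[:,2]); dark=np.clip(110-r.max(1),0,None)
    sel=np.abs(np.arange(280,306)-292)<5
    red=np.clip(w-20,0,None)
    print(y,'dark',round((dark*sel*np.arange(280,306)).sum()/max(1,(dark*sel).sum()),2),'red',round((red*np.arange(280,306)).sum()/max(1,red.sum()),2),red.sum())
C0=p+M[:,2]*.024
# effect of angle at mark radius, parallax
for x,y,z in((.014,.046*np.sin(.225),-.046*np.cos(.225)),(.014,.046*np.sin(.235),-.046*np.cos(.235)),(.01,.042*np.sin(.225),-.042*np.cos(.225)),(.010,0,0),(.010,.02*np.sin(.225),-.02*np.cos(.225)),(.018,0,0)):
    print(x,y,z,proj(c,C0+G@np.array([x,y,z]))[0])
```

```text
[ 0.8275 -0.0561  0.5587]
tool-predicted pointer 0.19894519266077665
352 dark 291.67 red 0.0 0
353 dark 291.71 red 0.0 0
354 dark 291.67 red 0.0 0
355 dark 291.66 red 0.0 0
356 dark 291.65 red 0.0 0
357 dark 291.2 red 0.0 0
358 dark 291.54 red 0.0 0
359 dark 292.48 red 0.0 0
360 dark 292.15 red 0.0 0
361 dark 291.82 red 0.0 0
362 dark 291.55 red 0.0 0
363 dark 291.48 red 0.0 0
364 dark 290.63 red 0.0 0
365 dark 290.3 red 0.0 0
366 dark 290.13 red 291.86 35
367 dark 290.99 red 291.95 134
368 dark 291.19 red 292.15 283
369 dark 291.22 red 292.39 257
370 dark 291.28 red 293.11 106
371 dark 291.77 red 0.0 0
0.014 0.010262892658060291 -0.04484052892517139 [291.8221 367.1859]
0.014 0.010710777333571172 -0.044735659701301576 [292.1101 367.1886]
0.01 0.00937046720953331 -0.04094135249689562 [291.9207 363.5609]
0.01 0 0 [291.1044 341.7465]
0.01 0.004462127242634909 -0.019495882141378866 [291.4973 352.2462]
0.018 0 0 [290.7377 344.8099]
```

Run:
```python
from plan import *
p,q=cur(); print(p,manip.get_obs()['joint_pos'],manip.get_obs()['clock'])
f=np.load('fr.npy'); Rg=fw(f,[leg(1.745,.13,.003,0)])[0]
Q=down(np.pi/2+f[2])*R.from_rotvec([0,-.22,0]); z=Q.as_matrix()[:,2]; print('z',z,'x',Q.as_matrix()[:,0])
T=Rg+[0,-.006,0]-z*.088; print('T',T)
q=R.from_quat(q.as_quat())
pp,qq=rows(p,q,[(T+[0,0,.10],Q,15)])
rows(pp,qq,[(T+[0,0,.012],Q,4)])
rv=(q.inv()*Q).as_rotvec()
print(max(np.degrees(np.arccos(-(q*R.from_rotvec(rv*t)).as_matrix()[2,2])) for t in np.linspace(0,1,20)))
```

```text
[0.3012 0.6199 0.4764] [-0.3224  0.4163 -1.2408  1.1381  0.4439  1.4727  0.4542] 14.975
z [-0.0026 -0.2182 -0.9759] x [ 0.0117  0.9758 -0.2182]
T [0.5626 0.085  0.2514]
-5.5 -40.1 -3.1 0.04 -0.021 0.121; -10.4 -39.1 -1.3 0.04 -0.021 0.121; -15.1 -37.7 0.4 0.04 -0.02 0.121; -19.5 -35.5 2.3 0.04 -0.021 0.121; -23.5 -32.8 4.1 0.04 -0.021 0.121
-27.2 -29.5 5.9 0.04 -0.021 0.121; -30.4 -25.7 7.6 0.04 -0.021 0.12; -33.1 -21.6 9.2 0.04 -0.02 0.121; -35.2 -17.1 10.7 0.04 -0.021 0.121; -36.7 -12.2 12 0.04 -0.021 0.121
-37.7 -7.2 13.2 0.04 -0.021 0.121; -37.9 -2.1 14.1 0.04 -0.02 0.121; -37.6 3 14.9 0.04 -0.021 0.121; -36.6 8.2 15.5 0.04 -0.021 0.121; -35 13.1 15.8 0.04 -0.021 0.121
-- [0.5626 0.085  0.3514] [ 0.7071  0.6985 -0.0782  0.0772]
4.8 0 21.5 -0 0 -0; 4.8 0 21.4 -0 0 -0; 4.8 0 21.5 -0 0 -0; 4.8 0 21.4 -0 0 -0
-- [0.5626 0.085  0.2634] [ 0.7071  0.6985 -0.0782  0.0772]
21.061359169375116
```

>>> arm_command(targets="-5.5 -40.1 -3.1 0.04 -0.021 0.121; -10.4 -39.1 -1.3 0.04 -0.021 0.121; -15.1 -37.7 0.4 0.04 -0.02 0.121; -19.5 -35.5 2.3 0.04 -0.021 0.121; -23.5 -32.8 4.1 0.04 -0.021 0.121", squeeze=90)

```text
clock: 15.6
position: [0.3884, 0.4406, 0.4348]
ee_rot: [0.166, 0.978, 0.092, 0.082]
ft_force: [0.8, 0.0, -4.1]
grip_width: 0.317
```

>>> arm_command(targets="-27.2 -29.5 5.9 0.04 -0.021 0.121; -30.4 -25.7 7.6 0.04 -0.021 0.12; -33.1 -21.6 9.2 0.04 -0.02 0.121; -35.2 -17.1 10.7 0.04 -0.021 0.121; -36.7 -12.2 12 0.04 -0.021 0.121")

```text
clock: 16.23
position: [0.4757, 0.2626, 0.3933]
ee_rot: [0.461, 0.883, 0.008, 0.084]
ft_force: [0.2, 0.5, -4.9]
grip_width: 0.317
```

>>> arm_command(targets="-37.7 -7.2 13.2 0.04 -0.021 0.121; -37.9 -2.1 14.1 0.04 -0.02 0.121; -37.6 3 14.9 0.04 -0.021 0.121; -36.6 8.2 15.5 0.04 -0.021 0.121; -35 13.1 15.8 0.04 -0.021 0.121")

```text
clock: 16.85
position: [0.5633, 0.0844, 0.3515]
ee_rot: [0.708, 0.697, -0.078, 0.077]
ft_force: [1.1, -0.5, -4.8]
grip_width: 0.319
```

>>> arm_command(targets="0 0 0 0 0 0; 4.8 0 21.5 0 0 0; 4.8 0 21.4 0 0 0; 4.8 0 21.5 0 0 0; 0 0 0 0 0 0")

```text
clock: 17.48
position: [0.5619, 0.0856, 0.2845]
ee_rot: [0.706, 0.699, -0.079, 0.077]
ft_force: [-0.2, 0.0, -4.6]
grip_width: 0.316
```

```bash
cat > chk.py <<'E'
from g import *
import sys
def chk(tag):
    o=manip.get_obs();p,q=cur(); M=q.as_matrix(); print(o['clock'],p,o['ft_force'],'rock',np.arcsin(-M[2,0]),'yaw',np.arctan2(M[1,1],M[0,1]),'pitch',M[2,1])
    f=np.load('fr.npy'); Rg=fw(f,[leg(1.745,.13,.003,0)])[0]
    G=np.stack([M[:,1],M[:,0],-M[:,2]],1); B=p+M[:,2]*.088
    print('base',B,'ridge',Rg,'base dz to ridge along normal',(Rg-B)@G[:,2]*-1)
    b,case=gauge_pts([0,0,0]); 
    for n in('side','top'):
        c=manip.camera(n); uv=proj(c,B)[0].astype(int); x0,y0=uv-[70,75]; 
        s=np.ascontiguousarray(cv2.resize(c['frame'][y0:y0+110,x0:x0+140],None,fx=5,fy=5,interpolation=cv2.INTER_CUBIC))
        for P,col in((B+b@G.T,(0,255,0)),(B+case@G.T,(255,0,0)),(fw(f,[leg(1.745,.13,.003,-.083),leg(1.745,.13,.003,0),leg(1.745,.13,.003,.083)]),(255,255,0))):
            for Qp in (proj(c,P)+.5-[x0,y0])*5: cv2.circle(s,tuple(int(v) for v in Qp),2,col,-1)
        cv2.imwrite(f'pics/{tag}_{n}.png',s[:,:,::-1])
chk(sys.argv[1])
E
python3 chk.py k1
```

```text
17.475 [0.5619 0.0856 0.2845] [-0.2305  0.0083 -4.596 ] rock 0.21992121797178457 yaw -0.010472495382157328 pitch -0.0016691689520064168
base [0.5615 0.0664 0.1986] ridge [0.5624 0.0718 0.1655] base dz to ridge along normal 0.031132229798677614
```

View pics/k1_side.png

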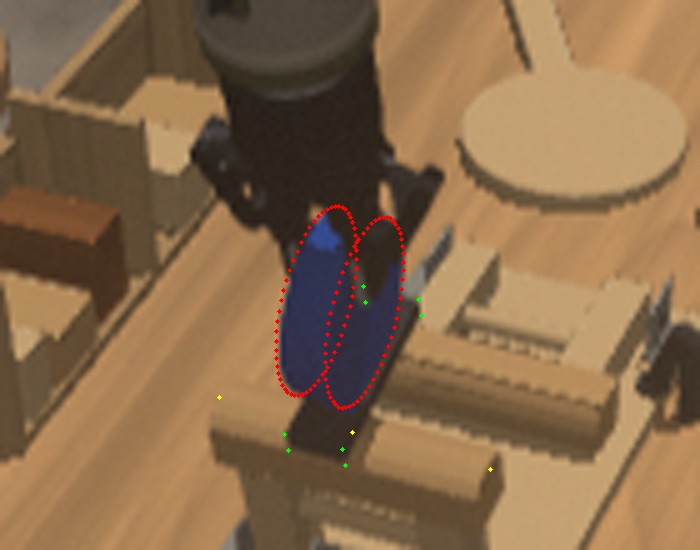

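View pics/k1_top.png

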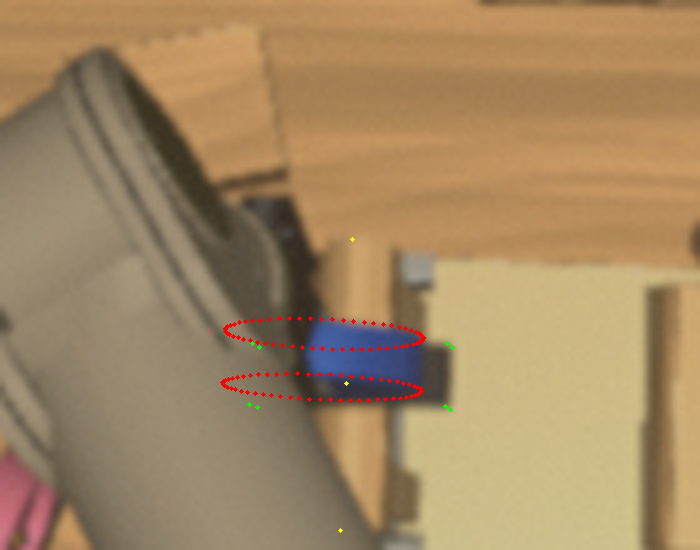

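>>> arm_command(targets="2.6 0 11.7 0 0 0; 2.2 0 9.8 0 0 0; 1.1 0 4.9 0 0 0; 0 0 0 0 0 0")

```text
clock: 18.08
position: [0.5625, 0.0849, 0.258]
ee_rot: [0.707, 0.699, -0.078, 0.077]
ft_force: [0.6, 0.5, -4.3]
grip_width: 0.315
```

>>> arm_command(targets="0.4 0 2 0 0 0; 0 0 0 0 0 0")

```text
clock: 18.32
position: [0.5627, 0.085, 0.2565]
ee_rot: [0.707, 0.699, -0.078, 0.077]
ft_force: [-0.1, 0.2, -4.2]
grip_width: 0.315
```

>>> arm_command(targets="0.4 0 2 0 0 0; 0 0 0 0 0 0")

```text
clock: 18.58
position: [0.5626, 0.0849, 0.2543]
ee_rot: [0.707, 0.699, -0.078, 0.077]
ft_force: [-0.2, -0.4, -4.4]
grip_width: 0.315
```

>>> arm_command(targets="0.4 0 2 0 0 0; 0 0 0 0 0 0")

```text
clock: 18.82
position: [0.5628, 0.085, 0.2529]
ee_rot: [0.707, 0.699, -0.078, 0.078]
ft_force: [-1.0, 0.2, 0.1]
grip_width: 0.313
```

>>> arm_command(targets="0.2 0 1 0 0 0; 0 0 0 0 0 0")

```text
clock: 19.08
position: [0.5629, 0.085, 0.2527]
ee_rot: [0.707, 0.698, -0.078, 0.078]
ft_force: [-2.7, 0.1, 8.4]
grip_width: 0.317
```

>>> arm_command(targets="-0.1 0 -0.5 0 0 0; 0 0 0 0 0 0; 0 0 0 0 0 0; 0 0 0 0 0 0; 0 0 0 0 0 0")

```text
clock: 19.7
position: [0.5628, 0.0851, 0.2527]
ee_rot: [0.707, 0.699, -0.078, 0.078]
ft_force: [-2.1, 1.0, 6.3]
grip_width: 0.31
```

```bash
python3 chk.py k2
python3 - <<'E'
from h import *
c=cam('side','fin.png'); cam('top','fint.png')
E
```

```text
19.7 [0.5628 0.0851 0.2527] [-2.0598  1.0246  6.2618] rock 0.22023056411224842 yaw -0.012111081905809559 pitch 0.0013728075987800709
base [0.5627 0.0658 0.1669] ridge [0.5624 0.0718 0.1655] base dz to ridge along normal -8.577050038275762e-07
```

View pics/k2_side.png

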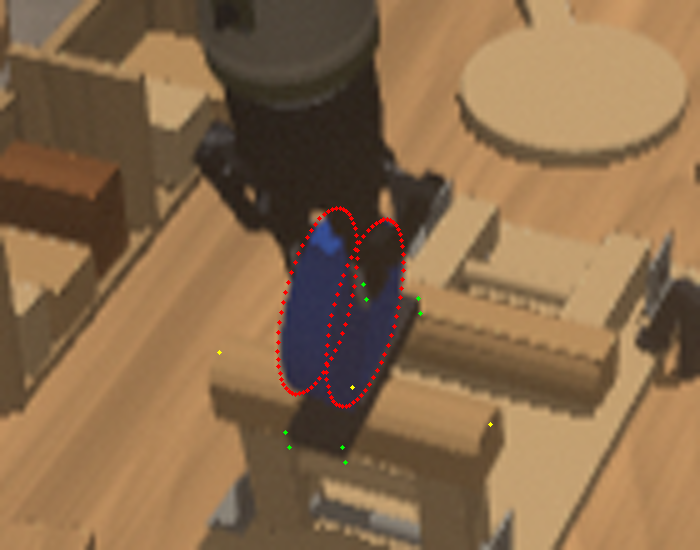

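View pics/k2_top.png

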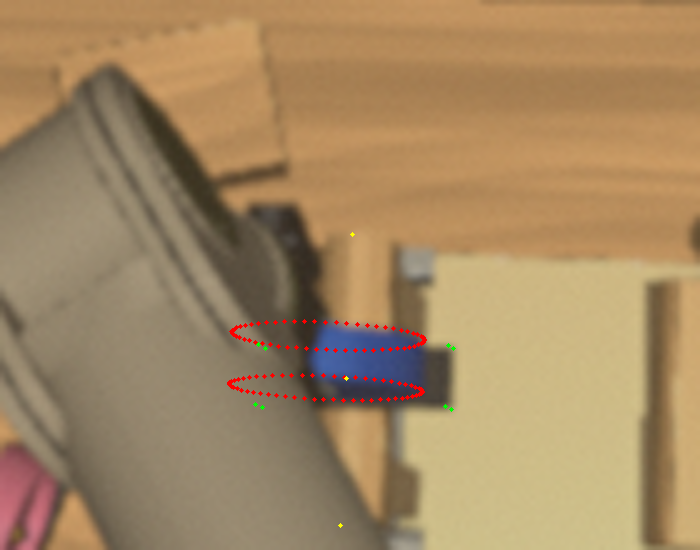

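View pics/fin.png

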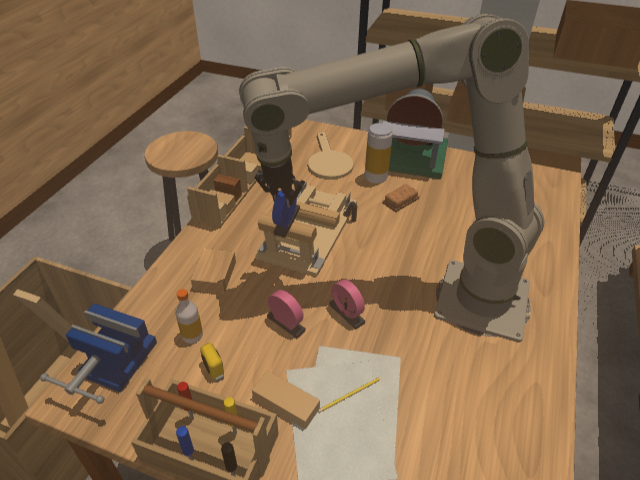

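Run:
```python
from g import *
c=manip.camera('side'); p,q=cur(); M=q.as_matrix(); G=np.stack([M[:,1],M[:,0],-M[:,2]],1)
b,case=gauge_pts([0,0,0]); x0,y0=265,180
for tag,ds in(('a',(0,)),('b',(-.06,.06))):
    s=np.ascontiguousarray(cv2.resize(c['frame'][y0:y0+65,x0:x0+65],None,fx=9,fy=9,interpolation=cv2.INTER_CUBIC))
    for d,col in zip(ds,((0,255,0),(255,255,0))):
        Mr=R.from_rotvec(M[:,1]*-d).as_matrix()   # + = +y end up
        pg=p-M[:,2]*.011
        P=p+M[:,2]*.088+b@G.T; P=pg+(P-pg)@Mr.T
        Q=((proj(c,P)+.5-[x0,y0])*9).astype(int)
        for i in range(4):
            cv2.line(s,tuple(map(int,Q[4+i])),tuple(map(int,Q[4+(i+1)%4])),col,1); cv2.line(s,tuple(map(int,Q[i])),tuple(map(int,Q[(i+1)%4])),col,1)
    s=np.clip(s.astype(float)*1.6,0,255).astype(np.uint8)
    cv2.imwrite(f'pics/n{tag}.png',s[:,:,::-1])
print(manip.get_obs()['ft_force'])
```

```text
[-1.5195 -0.4326  7.4727]
```

View pics/na.png

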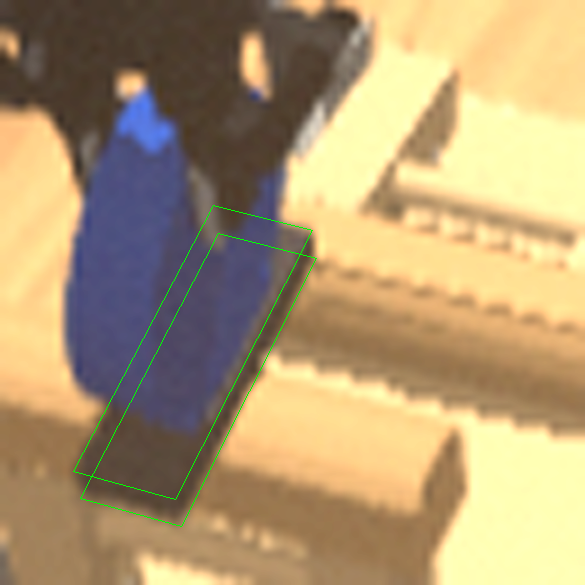

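View pics/nb.png

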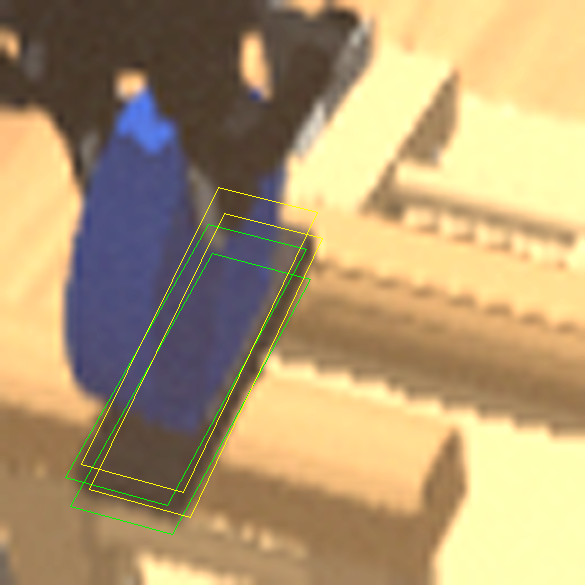

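Run:
```python
from plan import *
o=manip.get_obs(); print(o['clock'],o['ft_force'],o['grip_width'],o['position'])
print(manip.hand_in())
```

```text
19.95 [-1.5195 -0.4326  7.4727] 0.3176537801599764 [0.5628 0.085  0.2527]
the job is handed in; nothing more can be done
None
```

The leg is swung out and home in its catch. The blue gauge is held across the middle of its foot, rocked to the angle where the pointer meets the red mark. I handed in at 19.95 s; no verdict is reported.

**Leg:** I pushed it over with the closed fingers until the resistance fell away at the snap. A few millimetres more met the stop with about 3.6 N, and the picture afterwards showed the foot where a home leg puts it.

**Mark:** I turned the gauge to face the side camera and rocked it. At a rock of 0.20 rad the pointer was nearly on the mark, and I estimated the match at 0.22 rad, good to about 0.015.

**Last checks:**

| Check | Measured | Limit |
|---|---|---|
| Rock of the tool | 0.220 rad | – |
| Gauge turned from the hinge line | under 0.01 rad | 0.22 rad |
| Base centre to ridge middle, from above | about 6 mm | 35 mm |
| Contact with the foot | about 12 N (about 13 N at most between moves) | 0.3 to 30 N |
| Gripper opening on the gauge | 27 mm (squeeze set to 90 N) | held |

The other things on the bench look unmoved in the last side picture; I did not measure them.

**Not checked or not quite agreeing:**
- The dial faces away from both cameras in the final pose, so I did not see the pointer on the mark there. That rests on the tool angle and the gauge not slipping in the fingers.
- In the last side view the base's lower end sat about 1 pixel (2 mm) higher than my model, while the upper end fitted. I read that as under 0.03 rad of slip, within the 4 degrees allowed.

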